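Re-register a turned jar at the label scan station

TASK

The small wooden jar is clamped in the scan station with its label turned away from the scanner. Throw the toggle clamp fully back, turn the jar in its seat until the label squarely faces the scanner block, and swing the clamp down onto it again. Only then press the button of the trigger box fully in; leave the jar clamped and everything else on the bench where it is.

Things in the scene. Friction and masses are not known exactly. Their poses are not given: they have to be found in the camera images.
- station: Aluminium plate fixed to the bench, 110 x 345 x 12 mm. Origin: its underside, below the centre of the jar's seat; z up. The seat is the plate's top (12 mm up) inside a low round lip (56 mm inside, 68 mm outside, 5 mm above the plate). The scanner block stands on its -y side, the toggle clamp on its +y side. The jar is right when its label points along this -y.
- scanner_window (a point): Centre of the dark window on the grey scanner block (70 x 50 mm, its top 95 mm above the bench), on the face towards the jar, 100 mm from the seat's centre and 55 mm above the bench.
- jar: Small loose turned wooden jar, a plain cylinder 50 mm across, 75 mm tall, standing in the seat with 3 mm play all round. Origin: centre of its underside; z up; +x points out through the middle of its label. The white paper label with dark bars is 28 mm wide on the side; its 12 mm wide white tail runs up over the rim and 15 mm inward on the top face.
- jar_label (a point): Middle of the label on the jar's side, 25 mm from its axis, 35 mm above its foot.
- clamp (a joint): Toggle clamp hinge, rad. 0: bar level, rubber foot on the jar's top (as it starts); grows as the clamp swings up and back; 1.6: fully back against its stop, bar upright, its end 265 mm above the bench: keep the gripper clear of it. It passes centre near 0.8: past it, it falls back by its own weight; before it, it falls onto the jar.
- clamp_hinge (a point): Middle of the hinge pin (along the station's x), 140 mm from the seat's centre towards station +y, 115 mm above the bench, in a steel bracket 33 x 34 mm, 128 mm high. The clamp is one L-shaped piece: a bar 14 x 10 mm, 150 mm long towards the jar, with a rubber-footed spindle 140 mm from the hinge reaching 27 mm below the bar's middle, and a handle square to the bar.
- clamp_ball (a point): Centre of the black ball (26 mm diameter) at the end of the clamp's handle, a 10 mm round rod. The ball is 110 mm from the hinge: straight above it when the clamp is on the jar, and level with it on the side away from the jar (station +y) when the clamp is thrown back.
- trigger (a joint): Travel of the push button, m: 0 out, 0.006 fully pressed; a 5 N spring returns it.
- trigger_top (a point): Centre of the top of the round button (30 mm across) on the grey trigger box (85 x 60 x 30 mm) fixed to the bench apart from the station; pressed straight down.
- tall_jar: Bystander: turned wooden jar, 60 mm across, 124 mm tall with its knob, no label; loose, origin at its underside. Leave it alone.
- chuck: Bystander: steel lathe chuck with four jaws, 84 mm across, 51 mm tall; loose, origin at its underside. Leave it alone.
- bowl_blank: Bystander: rough wooden bowl blank, 90 mm across, 42 mm tall; loose, origin at its underside. Leave it alone.
- sanding_block: Bystander: cork sanding block 90 x 55 x 30 mm; loose, origin at its underside. Leave it alone.
- gouge: Bystander: turning gouge lying flat, 340 mm long, wooden handle 28 mm thick, blade along its +x; loose, origin at its underside. Leave it alone.
- square_blank: Bystander: dark square wooden billet 160 x 40 x 40 mm; loose, origin at its underside. Leave it alone.
- faceplate_ring: Bystander: steel ring lying flat, 68 mm across, 12 mm thick; loose, origin at its underside. Leave it alone.
Not all that is in view belongs to the job. What is shaped like the part that bears trigger but green or red is not meant.

How it is judged:
By the outcome, as a careful person would: the job done as asked, in the order asked, and still so for the second after the job is handed in, with the robot touching nothing.
It also fails if it takes over 72 s, if anything falls off the work surface, if the arm or the gripper's body presses on something with over 40 N, if the wrist force passes 120 N, or if a joint passes its speed limit or range.

ROBOT

A 6-joint arm with a two-finger parallel gripper is mounted at the origin on the work surface. World frame = base frame: x ahead of the robot, y to its left, z up, the work surface at z = 0. Lengths are in m, angles in rad, forces in N, time in s.
With the tool pointing down it reaches from about 0.35 to 0.975 m from the base axis. Payload 4.9 kg.
Tool frame: the origin (TCP) lies on the centre line of the jaws, within the pads' length; the fingertips stand 14 mm ahead of it and the grasp point (between the pads) lies 5 mm behind it (manip.nose_length is the distance from the TCP to the fingertips, in m); z points along the fingers, y is the line along which they close (so a half turn about z gives the same grasp; the last joint's range is limited). The gripper opens to 85 mm and grips with 20 to 120 N. Pads are 22 mm wide; open, the fingers measure 114 mm over their backs; the gripper's body (76 mm by 85 mm) begins 54 mm behind the grasp point. The pads swing forward as they close: fully open they stand 13 mm farther back than shut.
Start: joints at [1.009, 0.053, 1.613, -0, 1.476, -0.119], TCP at [0.268, 0.565, 0.245] pointing down, gripper open.
Joint ranges: [-3.01, 3.01], [-1.01, 2.22], [0.06, 2.58], [-1.02, 4.17], [0.09, 2.62], [-3.14, 3.14]. Speed limits (rad/s): [2.57, 2.57, 3.14, 3.14, 3.14, 3.14].

INTERFACE

Orientations are given as a unit quaternion [w, x, y, z].
In Python, from plant import manip, imaging gives the robot as it stands.
- The arm moves only by the tool play_rows, never from a script. Its argument "commands" is a list of rows, each a list of 6 numbers: the shift along the tool's x, y, z in mm, then the turn, a rotation vector about the tool's x, y, z in degrees. A call has 1 to 5 rows; each row shifts and turns the commanded pose from where the row before left it, along the tool's axes as they then stand; what a row does not reach is not made up. A row lasts 1/12 s, in which the tool goes at most 41.7 mm and 7.16 degrees, less where a joint would pass 70% of its speed; a pose out of reach is approached as far as the arm can. A call is refused whole if a number of a shift passes 41.7 or a number of a turn 7.16, either way. A call with a gripper value outside its range is refused whole. "hand" is the finger opening in mm, from 0 to 85.4, set as the call begins (left out, the last holds). The fingers move at their own pace and stop on an object; the grip force is fixed at half the most. Time passes only in rows, so rows that do not move let the fingers close. It gives the time, the measured TCP pose, the force, the opening and the grip force at its end, in the units of the state.
- manip.state(): the state, without advancing time (a new reading comes with each control period).
- imaging.grab_frame(name): name is "scene" or "side" or "wrist"; returns a dict with "image" (420x560x3 uint8, red, green, blue), "fx", "fy", "cx", "cy" (pixels), "R" (3x3) and "t" (3): a world point X has camera coordinates R X + t; the wrist camera has in their place "mount" (4x4, takes a point from camera to tool coordinates, whose origin is the TCP and whose axes are the flange's). Camera axes: x right, y down, z forward; pixel columns grow to the right and rows downward; lengths in m; the calibration is good to about 2 mm. The wrist camera is an equidistant fisheye: a pixel r from the principal point sees the ray r / f radians off the axis. A picture is of the moment at which its call begins: read the wrist's pose just before it. There is no depth.
- manip.job_done(): hands the job in; it is judged then, once.
The state is a dict: "time": time; "joint_pos": joint angles; "joint_vel": joint speeds; "joint_efforts": joint torques, N m; "tool_pos": TCP position; "tool_rot": TCP orientation; "contact_force": force on the tool from outside, world axes, zero at the start; "ft_torque": the same for the moment, N m; "gripper_width": opening from 0.0 (shut) to 1.0 (fully open); "grasp_force": force on a finger pad.
Only numpy, scipy, OpenCV 4.12 (cv2) and the standard library are available. Lean on these libraries where they do the work, as an engineer would, in place of code of your own. Each camera call takes 0.05 s, during which the arm holds its last target. There are 200 camera calls.

## Working session

There is one attempt and no reset: what is moved stays moved. The work goes in short steps, Python scripts to look and compute and a tool call to move; the robot and the scene stay as the last step left them, time stands still between calls to the robot, and variables do not carry over. Pictures are saved under pics/ and viewed, at most 10 in all, crops included, and the job is handed in when it is done.

Besides the shell and the picture viewer there is one more tool, called after "Emit:" as name([rows], argument=value, ...), one row to a line, values as JSON. play_rows: Moves the arm, as the interface text tells. Its arguments: {"type":"object","properties":{"commands":{"type":"array","items":{"type":"array","items":{"type":"number"}}},"hand":{"type":"number"}},"required":["commands"]}

```bash
mkdir -p pics; ls; cat > h.py <<'E'
import numpy as np, cv2
from plant import manip, imaging
def grab(n):
    s=manip.state(); f=imaging.grab_frame(n); f['s']=s; return f
def save(f,p,crop=None,k=1):
    im=f['image'][:,:,::-1]
    if crop: im=im[crop[1]:crop[3],crop[0]:crop[2]]
    cv2.imwrite(p,cv2.resize(im,None,fx=k,fy=k,interpolation=cv2.INTER_CUBIC))
def ray(f,u,v):
    d=np.array([(u-f['cx'])/f['fx'],(v-f['cy'])/f['fy'],1]); R=np.array(f['R']);t=np.array(f['t'])
    d=R.T@d; return -R.T@t, d/np.linalg.norm(d)
def atz(f,u,v,z):
    c,d=ray(f,u,v); return c+d*(z-c[2])/d[2]
def proj(f,X):
    p=np.array(f['R'])@np.array(X)+np.array(f['t']); return np.array([f['fx']*p[0]/p[2]+f['cx'],f['fy']*p[1]/p[2]+f['cy']])
def tri(rs):
    A=np.zeros((3,3));b=np.zeros(3)
    for c,d in rs:
        P=np.eye(3)-np.outer(d,d);A+=P;b+=P@c
    X=np.linalg.solve(A,b); return X,[np.linalg.norm((np.eye(3)-np.outer(d,d))@(X-c)) for c,d in rs]
E
python3 - <<'E'
from h import *
import pickle
for n in ['scene','side']:
    f=grab(n); save(f,f'pics/{n}0.png',k=1.4); pickle.dump(f,open(n+'.pkl','wb'))
    print(n,-np.array(f['R']).T@f['t'],f['fx'],f['cx'],f['cy'])
print(manip.state())
E
```

```text
pics
scene [1.21015066 0.71869294 1.16714356] 520.2631994226249 284.1830033343331 210.69775264378003
side [ 0.02205571 -0.89771789  1.33078914] 448.61188650474674 274.79066718635187 202.47605181412086
{'time': 0.1, 'joint_pos': array([ 1.00898426e+00,  5.32966432e-02,  1.61417912e+00,  2.62150848e-05,
        1.47600053e+00, -1.19008649e-01]), 'joint_vel': array([ 3.19750631e-04, -1.11234632e-03, -1.96882935e-03, -1.56296111e-03,
        1.36436608e-03,  4.85925435e-05]), 'joint_efforts': array([ 5.02292532e-04, -3.94900453e+01, -3.71364105e+01, -1.12523830e-04,
        3.82185230e-03,  4.87975910e-06]), 'tool_pos': array([0.2675015 , 0.56425654, 0.24416894]), 'tool_rot': array([-3.26747018e-04,  2.19598457e-01,  9.75589889e-01, -8.83417331e-04]), 'contact_force': array([-0.08191163, -0.37672515, -0.41529571]), 'ft_torque': array([ 0.00332705,  0.01973548, -0.00644863]), 'grasp_force': 0.0, 'gripper_width': 1.0018491590778904}
```

View pics/scene0.png

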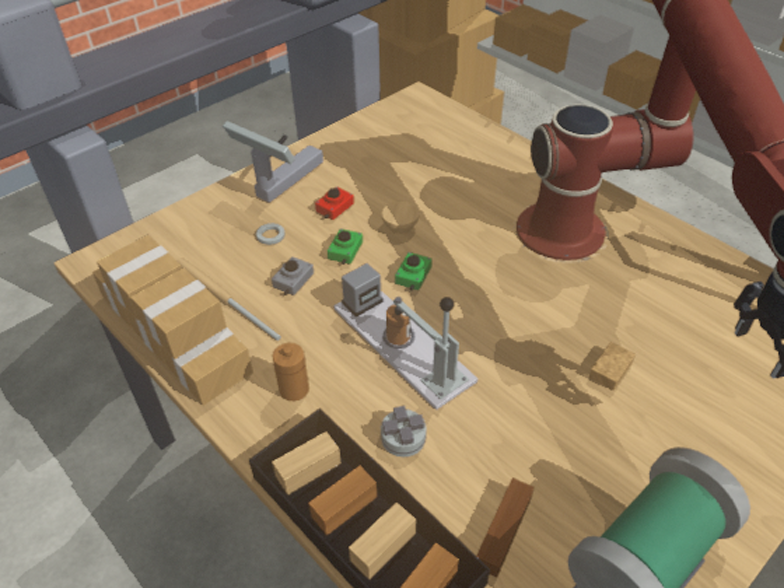

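View pics/side0.png

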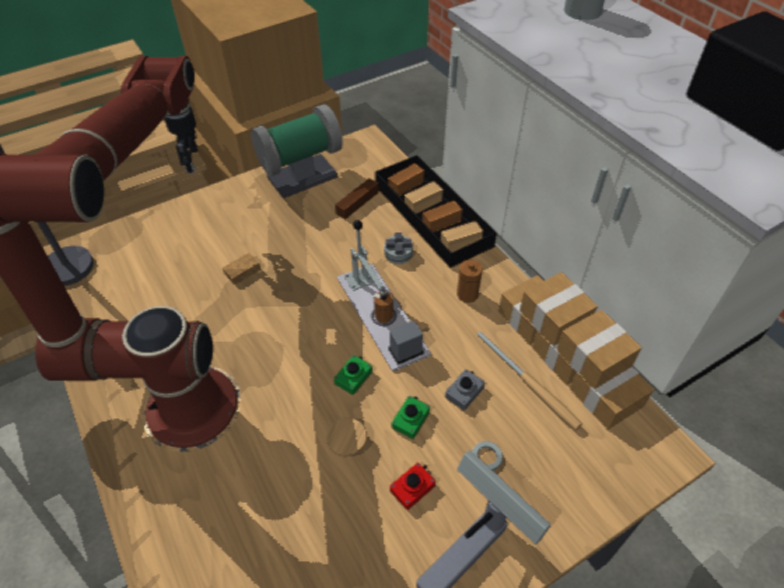

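Trigger candidates (1.4x scene px): grey box (292,272), greens (345,245) and (413,268), red (335,202). The grey one is the target. In the side view it's at (465,388). The ball is at scene (447,304) and side (358,225). I'll check all of this in one close crop.

```bash
python3 - <<'E'
from h import *
import pickle
S,D=[pickle.load(open(n+'.pkl','rb')) for n in('scene','side')]
a=S['image'][175:295,190:345][:,:,::-1]; b=D['image'][150:300,235:355][:,:,::-1]
a=cv2.resize(a,None,fx=2.6,fy=2.6,interpolation=2)   # 403x312
b=cv2.resize(b,None,fx=3.2,fy=3.2,interpolation=2)   # 384x480
c=np.zeros((480,790,3),np.uint8); c[:312,:403]=a; c[:480,406:790]=b
cv2.imwrite('pics/crop1.png',c)
for n,p,q in [('ball',(447,304),(358,225)),('button',(291,263),(466,382)),('platecorner -y+x?',(335,308),(396,367)),('+y',(438,404),(338,280)),('scanner near top',(379,280),(395,332))]:
    print(n,*tri([ray(S,*np.array(p)/1.4),ray(D,*np.array(q)/1.4)]))
E
```

```text
ball [0.53858252 0.12448541 0.22257084] [np.float64(0.0008615032433032185), np.float64(0.0008615032433032799)]
button [ 0.57581254 -0.31290942  0.04928458] [np.float64(0.000314443006534605), np.float64(0.00031444300653455233)]
platecorner -y+x? [ 0.51667045 -0.17361725 -0.02545797] [np.float64(0.04156950384749114), np.float64(0.04156950384749102)]
+y [ 0.5299652   0.16373601 -0.0328088 ] [np.float64(0.04195744403277992), np.float64(0.04195744403278016)]
scanner near top [ 0.49420222 -0.11643246  0.07947004] [np.float64(0.0053271347839036025), np.float64(0.005327134783903565)]
```

View pics/crop1.png

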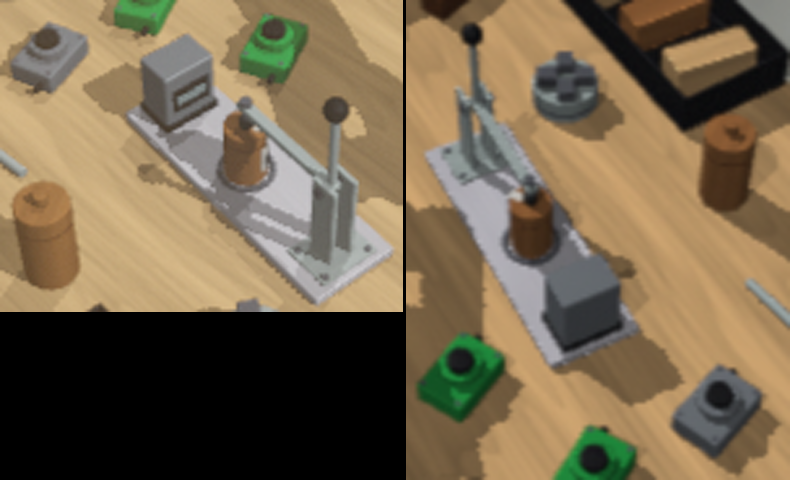

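The grey box at crop (48,50)/(717,405) has the button at (720,393). Both crops show the station, with the ball at (336,109)/(472,33). The label faces right in the scene crop at (265,158), roughly toward robot/+y. Next I'll fit the station from the plate corners.

```bash
python3 - <<'E'
from h import *
import pickle
from scipy.optimize import least_squares
S,D=[pickle.load(open(n+'.pkl','rb')) for n in('scene','side')]
s=lambda u,v:np.array([190+u/2.6,175+v/2.6]); d=lambda u,v:np.array([235+(u-406)/3.2,150+v/3.2])
for f,p in [(S,s(129,116)),(S,s(318,303)),(S,s(392,254)),(D,d(425,152)),(D,d(556,365)),(D,d(636,326))]: print(atz(f,*p,.012).round(3))
# station fit: px,py,yaw, and plate -y edge offset e (plate spans y e..e+.345)
obs=[(S,s(129,116),'P',(1,0)),(S,s(318,303),'P',(1,1)),(S,s(392,254),'P',(-1,1)),(D,d(425,152),'P',(-1,1)),(D,d(556,365),'P',(-1,0)),(D,d(636,326),'P',(1,0)),
 (S,s(336,109),'B',0),(D,d(472,33),'B',0)]
def pts(x):
    c,n=np.cos(x[2]),np.sin(x[2]);R=np.array([[c,-n],[n,c]]);o=[]
    for f,p,k,a in obs:
        q=(a[0]*.055,x[3]+.345*a[1],.012) if k=='P' else (0,.14,.225)
        w=np.r_[R@np.array(q[:2])+x[:2],q[2]]; o.append(proj(f,w)-p)
    return np.ravel(o)
r=least_squares(pts,[.52,-.02,0,-.16]);print(r.x.round(4),r.fun.reshape(-1,2).round(1))
print('button',tri([ray(S,*s(48,38)),ray(D,*d(720,393))]))
print('button at .04',atz(S,*s(48,38),.04),atz(D,*d(720,393),.04))
E
```

```text
[ 0.571 -0.168  0.012]
[0.6   0.171 0.012]
[0.498 0.181 0.012]
[0.487 0.169 0.012]
[ 0.463 -0.175  0.012]
[ 0.565 -0.178  0.012]
[ 0.5288 -0.0139 -0.0861 -0.1574] [[-1.5 -1.4]
 [-0.7 -0.6]
 [ 1.  -2.1]
 [-0.4 -1.6]
 [-2.  -1.6]
 [ 0.8 -1.2]
 [-0.5  0.3]
 [ 0.2 -0.6]]
button (array([ 0.57764074, -0.31038727,  0.04457076]), [np.float64(0.0015821837351034263), np.float64(0.0015821837351036093)])
button at .04 [ 0.57385814 -0.31352724  0.04      ] [ 0.58095117 -0.30917162  0.04      ]
```

Emit:
play_rows([
  [0,0,-12,0,0,6.95],
  [0,0,-12,0,0,6.95],
  [0,0,-12,0,0,6.95],
  [0,0,-12,0,0,6.95],
  [0,0,-12,0,0,6.95],
])

```text
time: 0.52
tool_pos: [0.2676, 0.5644, 0.3051]
tool_rot: [-0.0, 0.504, 0.864, -0.001]
contact_force: [-0.0, 0.1, 0.1]
gripper_width: 1.0
grasp_force: 0.0
```

Emit:
play_rows([
  [0,0,0,0,0,6.95],
  [0,0,0,0,0,6.95],
  [0,0,0,0,0,6.95],
  [0,0,0,0,0,6.95],
  [0,0,0,0,0,6.95],
])

```text
time: 0.93
tool_pos: [0.2676, 0.5645, 0.3045]
tool_rot: [0.0, 0.739, 0.674, -0.001]
contact_force: [0.8, 0.5, -0.5]
gripper_width: 1.003
grasp_force: 0.0
```

Emit:
play_rows([
  [-31,23,0,0,0,0],
  [-31,23,0,0,0,0],
  [-31,23,0,0,0,0],
  [-31,23,0,0,0,0],
  [-31,23,0,0,0,0],
])

```text
time: 1.35
tool_pos: [0.3695, 0.3988, 0.3047]
tool_rot: [0.0, 0.736, 0.677, -0.0]
contact_force: [0.1, 0.8, -0.2]
gripper_width: 0.998
grasp_force: 0.0
```

Emit:
play_rows([
  [-31,23,0,0,0,0],
  [-31,23,0,0,0,0],
  [-31,23,0,0,0,0],
  [-31,23,0,0,0,0],
  [0,0,0,0,0,0],
])

```text
time: 1.77
tool_pos: [0.4529, 0.2642, 0.3047]
tool_rot: [0.001, 0.739, 0.674, -0.001]
contact_force: [0.6, 0.2, -0.2]
gripper_width: 0.997
grasp_force: 0.0
```

```bash
python3 - <<'E'
from h import *
from scipy.spatial.transform import Rotation as Ro
s=manip.state();q=s['tool_rot'];R=Ro.from_quat([q[1],q[2],q[3],q[0]]).as_matrix()
print(s['time'],s['tool_pos'],s['joint_pos'].round(2));print(R.round(3))
print('ball delta tool mm',R.T@(np.array([.541,.1256,.218])-s['tool_pos'])*1e3)
f=grab('wrist');print(f['mount'],f['fx'],f['cx'],f['cy'])
E
```

```text
1.7667 [0.45285371 0.26424126 0.30471056] [ 0.39 -0.22  1.77 -0.    1.59  0.48]
[[ 0.092  0.996  0.001]
 [ 0.996 -0.092 -0.003]
 [-0.003  0.001 -1.   ]]
ball delta tool mm [-129.71294229  100.45579814   87.13824079]
[[-5.76022533e-04 -9.47190094e-01 -3.20672098e-01  8.20647799e-02]
 [ 9.99999797e-01 -6.32795578e-04  7.28322986e-05 -1.30973027e-04]
 [-2.71905917e-04 -3.20671991e-01  9.47190266e-01 -1.28227658e-01]
 [ 0.00000000e+00  0.00000000e+00  0.00000000e+00  1.00000000e+00]] 325.19226210127806 278.19604483736293 210.3257425364397
```

Emit:
play_rows([
  [-32,25,0,0,0,0],
  [-32,25,0,0,0,0],
  [-33,25,0,0,0,0],
  [-33,25,0,0,0,0],
  [0,0,0,0,0,0],
])

```text
time: 2.23
tool_pos: [0.5411, 0.127, 0.3045]
tool_rot: [0.001, 0.738, 0.674, -0.001]
contact_force: [-1.2, 0.3, 0.6]
gripper_width: 0.995
grasp_force: 0.0
```

```bash
cat >> h.py <<'E'
from scipy.spatial.transform import Rotation as Ro
def pose(s):
    q=s['tool_rot'];return Ro.from_quat([q[1],q[2],q[3],q[0]]).as_matrix(),np.array(s['tool_pos'])
def wray(f,u,v):
    R,t=pose(f['s']);M=np.array(f['mount']);a=np.array([u-f['cx'],v-f['cy']])/f['fx'];th=np.hypot(*a)
    d=np.r_[a/th*np.sin(th),np.cos(th)];return R@M[:3,3]+t,R@M[:3,:3]@d
def wproj(f,X):
    R,t=pose(f['s']);M=np.array(f['mount']);p=M[:3,:3].T@(R.T@(np.array(X)-t)-M[:3,3]);n=np.hypot(p[0],p[1])
    return np.array([f['cx'],f['cy']])+f['fx']*np.arctan2(n,p[2])*p[:2]/n
def watz(f,u,v,z):
    c,d=wray(f,u,v);return c+d*(z-c[2])/d[2]
def delta(X):
    R,t=pose(manip.state());return (R.T@(np.array(X)-t)*1e3).round(1)
E
python3 - <<'E'
from h import *
import pickle
f=grab('wrist');save(f,'pics/w1.png',k=1.4);pickle.dump(f,open('w1.pkl','wb'))
print(f['s']['time'],f['s']['tool_pos'],delta([.541,.1256,.218]))
for X in [[.541,.1256,.225],[.529,-.014,.087]]: print(wproj(f,X)*1.4)
E
```

```text
2.2333 [0.54109274 0.12697398 0.3044976 ] [-3.7  1.7 86.5]
[389.77054569 319.36929065]
[390.40219565 406.46764418]
```

View pics/w1.png

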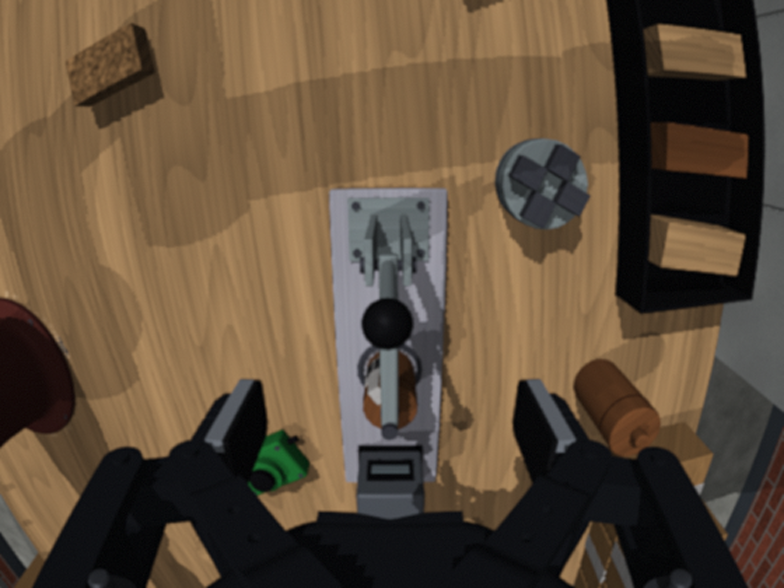

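The ball is at (387,323), predicted at (390,319), so it's confirmed. The label is at about (375,385), facing station -x/+y. I'll descend and grip the ball.

Emit:
play_rows([
  [-2,0,30,0,0,0],
  [-1,0,30,0,0,0],
  [0,0,26,0,0,0],
  [0,0,0,0,0,0],
])

```text
time: 2.62
tool_pos: [0.5343, 0.1295, 0.2122]
tool_rot: [-0.004, 0.736, 0.677, -0.005]
contact_force: [0.1, -0.7, -0.8]
gripper_width: 1.002
grasp_force: 0.0
```

Emit:
play_rows([
  [0,0,0,0,0,0],
  [0,0,0,0,0,0],
  [0,0,0,0,0,0],
  [0,0,0,0,0,0],
  [0,0,0,0,0,0],
], hand=10)

```text
time: 3.03
tool_pos: [0.5396, 0.1284, 0.2213]
tool_rot: [0.001, 0.736, 0.677, 0.001]
contact_force: [2.8, 0.5, 2.6]
gripper_width: 0.3
grasp_force: 4.0
```

Emit:
play_rows([
  [0,0,0,0,0,0],
  [0,0,0,0,0,0],
  [0,0,0,0,0,0],
])

```text
time: 3.28
tool_pos: [0.5399, 0.1284, 0.2216]
tool_rot: [0.001, 0.737, 0.676, 0.002]
contact_force: [-1.0, 1.5, 6.6]
gripper_width: 0.273
grasp_force: 58.6
```

Emit:
play_rows([
  [16.4,0,1.2,0,0,0],
  [16.1,0,3.7,0,0,0],
  [15.3,0,6.1,0,0,0],
  [14.3,0,8.2,0,0,0],
])

```text
time: 3.62
tool_pos: [0.545, 0.191, 0.2029]
tool_rot: [0.001, 0.737, 0.676, 0.002]
contact_force: [-2.9, 3.2, 11.6]
gripper_width: 0.235
grasp_force: 56.6
```

Emit:
play_rows([
  [12.9,0,10.3,0,0,0],
  [11.2,0,12.1,0,0,0],
  [9.2,0,13.7,0,0,0],
  [0,0,0,0,0,0],
])

```text
time: 3.95
tool_pos: [0.5443, 0.2237, 0.1592]
tool_rot: [-0.002, 0.736, 0.677, -0.003]
contact_force: [-0.7, -0.1, -1.3]
gripper_width: 0.112
grasp_force: 0.0
```

Emit:
play_rows([
  [7.1,0,14.8,0,0,0],
  [4.8,0,15.8,0,0,0],
  [2,0,14,0,0,0],
  [0,0,0,0,0,0],
  [0,0,0,0,0,0],
])

```text
time: 4.37
tool_pos: [0.547, 0.2363, 0.1178]
tool_rot: [-0.001, 0.737, 0.676, -0.002]
contact_force: [0.4, 0.8, -0.1]
gripper_width: 0.12
grasp_force: 0.0
```

```bash
python3 - <<'E'
from h import *
print(manip.state()['tool_pos'])
S=grab('scene');D=grab('side')
a=S['image'][175:295,190:345][:,:,::-1]; b=D['image'][150:300,235:355][:,:,::-1]
a=cv2.resize(a,None,fx=2.6,fy=2.6,interpolation=2);b=cv2.resize(b,None,fx=3.2,fy=3.2,interpolation=2)
c=np.zeros((480,790,3),np.uint8); c[:312,:403]=a; c[:480,406:790]=b
cv2.imwrite('pics/crop2.png',c)
E
```

```text
[0.54701776 0.23627826 0.1178225 ]
```

View pics/crop2.png

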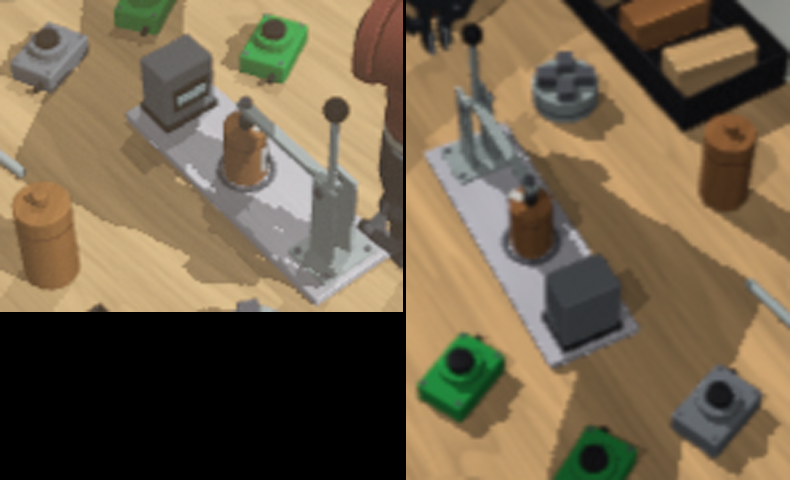

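The ball slipped out because the pads were too high on it, and the clamp fell back onto the jar with nothing else changed. I'll retry with a grip about 10 mm lower.

Emit:
play_rows([
  [0,0,-41,0,0,0],
  [0,0,-41,0,0,0],
  [0,0,-41,0,0,0],
  [0,0,-41,0,0,0],
  [0,0,-10,0,0,0],
], hand=85)

```text
time: 4.88
tool_pos: [0.551, 0.2376, 0.3046]
tool_rot: [0.004, 0.737, 0.676, 0.007]
contact_force: [-0.3, -0.0, 1.9]
gripper_width: 0.818
grasp_force: 0.0
```

Emit:
play_rows([
  [-37,0,0,0,0,0],
  [-37,0,0,0,0,0],
  [-37,0,0,0,0,0],
  [0,0,0,0,0,0],
  [0,0,0,0,0,0],
])

```text
time: 5.3
tool_pos: [0.5389, 0.1248, 0.2949]
tool_rot: [0.001, 0.738, 0.675, 0.001]
contact_force: [0.3, 0.5, -0.1]
gripper_width: 0.991
grasp_force: 0.0
```

```bash
python3 - <<'E'
from h import *
s=manip.state();print(s['time'],s['tool_pos'],s['gripper_width'],delta([.5405,.1256,.208]))
E
```

```text
5.3 [0.5388794  0.12477012 0.2948547 ] 0.9912140159643701 [ 0.9  1.3 86.9]
```

Emit:
play_rows([
  [1,1,30,0,0,0],
  [0,0,30,0,0,0],
  [0,0,28,0,0,0],
  [0,0,0,0,0,0],
  [0,0,0,0,0,0],
])

```text
time: 5.72
tool_pos: [0.5387, 0.1281, 0.2043]
tool_rot: [-0.001, 0.736, 0.677, -0.001]
contact_force: [0.2, -0.0, -0.1]
gripper_width: 0.997
grasp_force: 0.0
```

Emit:
play_rows([
  [0,0,0,0,0,0],
  [0,0,0,0,0,0],
  [0,0,0,0,0,0],
  [0,0,0,0,0,0],
  [0,0,0,0,0,0],
], hand=10)

```text
time: 6.13
tool_pos: [0.54, 0.1275, 0.2067]
tool_rot: [0.0, 0.736, 0.676, 0.0]
contact_force: [-15.1, 0.5, 10.4]
gripper_width: 0.291
grasp_force: 11.2
```

Emit:
play_rows([
  [0,0,0,0,0,0],
  [0,0,0,0,0,0],
  [0,0,0,0,0,0],
])

```text
time: 6.38
tool_pos: [0.5398, 0.1275, 0.2069]
tool_rot: [0.0, 0.737, 0.676, 0.0]
contact_force: [-3.7, -0.2, 5.4]
gripper_width: 0.276
grasp_force: 58.3
```

Emit:
play_rows([
  [11,0,0.5,0,0,0],
  [10.9,0,1.7,0,0,0],
  [0,0,0,0,0,0],
])

```text
time: 6.63
tool_pos: [0.5417, 0.1496, 0.204]
tool_rot: [0.0, 0.736, 0.677, -0.0]
contact_force: [-1.9, -2.0, 4.2]
gripper_width: 0.275
grasp_force: 59.1
```

Emit:
play_rows([
  [10.6,0,2.7,0,0,0],
  [10.3,0,3.8,0,0,0],
  [0,0,0,0,0,0],
])

```text
time: 6.88
tool_pos: [0.5433, 0.17, 0.1959]
tool_rot: [0.0, 0.736, 0.677, -0.0]
contact_force: [0.3, -2.1, 0.5]
gripper_width: 0.272
grasp_force: 59.1
```

Holding well. Continuing along the arc.

Emit:
play_rows([
  [9.9,0,4.8,0,0,0],
  [9.3,0,5.8,0,0,0],
  [8.7,0,6.7,0,0,0],
  [0,0,0,0,0,0],
])

```text
time: 7.22
tool_pos: [0.5455, 0.1972, 0.1777]
tool_rot: [0.0, 0.736, 0.676, -0.001]
contact_force: [1.9, -4.7, -2.3]
gripper_width: 0.269
grasp_force: 58.8
```

Emit:
play_rows([
  [8,0,7.5,0,0,0],
  [7.3,0,8.2,0,0,0],
  [6.4,0,8.9,0,0,0],
  [0,0,0,0,0,0],
])

```text
time: 7.55
tool_pos: [0.5473, 0.2184, 0.1529]
tool_rot: [0.0, 0.737, 0.676, -0.001]
contact_force: [1.2, -4.6, -1.5]
gripper_width: 0.263
grasp_force: 59.1
```

Emit:
play_rows([
  [5.5,0,9.5,0,0,0],
  [4.5,0,10,0,0,0],
  [3.5,0,10.4,0,0,0],
  [0,0,0,0,0,0],
])

```text
time: 7.88
tool_pos: [0.5485, 0.2328, 0.123]
tool_rot: [-0.0, 0.736, 0.677, -0.0]
contact_force: [0.9, -3.6, -1.3]
gripper_width: 0.249
grasp_force: 61.0
```

Emit:
play_rows([
  [2.5,0,10.7,0,0,0],
  [1,0,7,0,0,0],
  [0,0,0,0,0,0],
])

```text
time: 8.13
tool_pos: [0.5488, 0.236, 0.1059]
tool_rot: [0.0, 0.736, 0.677, -0.0]
contact_force: [0.1, -4.1, -0.5]
gripper_width: 0.241
grasp_force: 58.9
```

Emit:
play_rows([
  [0,0,0,0,0,0],
  [0,0,0,0,0,0],
  [0,0,0,0,0,0],
  [0,0,0,0,0,0],
  [0,0,0,0,0,0],
], hand=85)

```text
time: 8.55
tool_pos: [0.5491, 0.2367, 0.1078]
tool_rot: [0.0, 0.736, 0.676, 0.001]
contact_force: [1.2, 0.0, 0.9]
gripper_width: 0.93
grasp_force: 0.0
```

Emit:
play_rows([
  [5,0,-41,0,0,0],
  [5,0,-41,0,0,0],
  [5,0,-41,0,0,0],
  [0,0,-41,0,0,0],
  [0,0,-41,0,0,0],
])

```text
time: 8.97
tool_pos: [0.5497, 0.2516, 0.3145]
tool_rot: [-0.0, 0.736, 0.677, 0.0]
contact_force: [1.6, 0.3, -0.4]
gripper_width: 0.996
grasp_force: 0.0
```

Emit:
play_rows([
  [0,0,-41,0,0,0],
  [0,0,-20,0,0,0],
  [0,0,0,0,0,0],
  [0,0,0,0,0,0],
])

```text
time: 9.3
tool_pos: [0.5507, 0.2516, 0.3756]
tool_rot: [0.001, 0.736, 0.676, 0.002]
contact_force: [0.4, 0.5, -0.9]
gripper_width: 0.992
grasp_force: 0.0
```

```bash
python3 - <<'E'
from h import *
import pickle
f=grab('wrist');S=grab('scene');D=grab('side')
pickle.dump((f,S,D),open('w2.pkl','wb'))
print(f['s']['time'],f['s']['tool_pos'],f['s']['joint_pos'].round(2))
p=wproj(f,[.529,-.014,.087]);print(p)
c=np.zeros((600,800,3),np.uint8)
a=S['image'][175:295,190:345][:,:,::-1];c[:312,:403]=cv2.resize(a,None,fx=2.6,fy=2.6,interpolation=2)
d=D['image'][200:275,260:330][:,:,::-1];c[:300,420:700]=cv2.resize(d,None,fx=4,fy=4,interpolation=2)
u,v=p.astype(int);w=f['image'][v-45:v+25,u-70:u+70][:,:,::-1];w=cv2.resize(w,None,fx=4,fy=4,interpolation=2)
c[315:315+w.shape[0],:w.shape[1]]=w;print(u-70,v-45);cv2.imwrite('pics/c3.png',c)
E
```

```text
9.3 [0.55066603 0.25158425 0.37559388] [ 0.31 -0.04  1.49  0.    1.68  0.39]
[278.21646935 331.07063955]
208 286
```

View pics/c3.png

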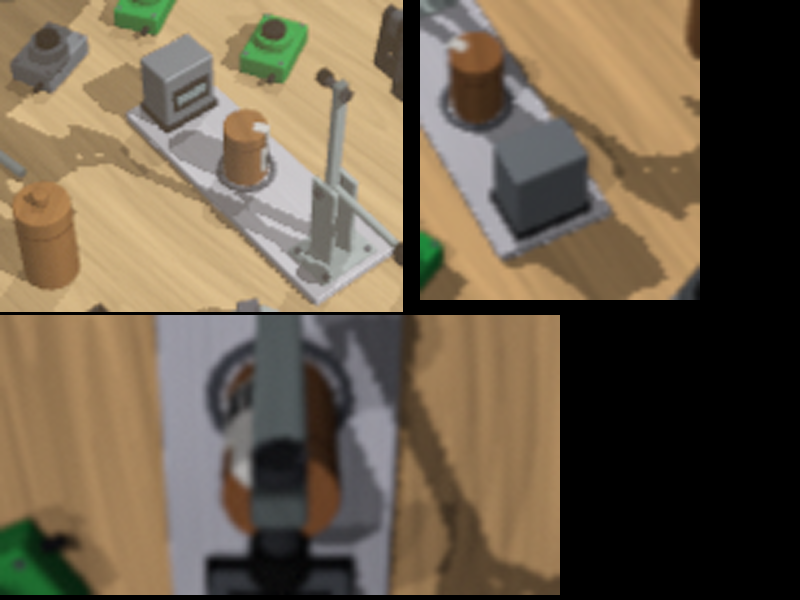

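The clamp is upright and fully back. The tail shows at scene (260,127) against a top centre near (247,121), and at side (457,45) against a top centre near (478,48).

```bash
python3 - <<'E'
from h import *
import pickle
f,S,D=pickle.load(open('w2.pkl','rb'))
z=.087;st=np.array([.5288,-.0139]);yaw=-.0861
for F,x0,y0,x1,y1,n in [(S,270,210,300,245,'scene'),(D,262,200,290,235,'side')]:
    im=F['image'].astype(int);P=[]
    for v in range(y0,y1):
        for u in range(x0,x1):
            r,g,b=im[v,u]
            if r-b<35 and r>140:
                w=atz(F,u,v,z)[:2]-st
                if np.hypot(*w)<.023:P.append(w)
    P=np.array(P);m=P.mean(0);a=np.degrees(np.arctan2(m[1],m[0])-yaw);print(n,len(P),m,'station angle',a)
# jar-top outline: orange px
for F,box in [(S,(270,210,300,250)),(D,(262,200,292,240))]:
    pass
print(delta([.5288,-.0139,.30]))
E
```

```text
scene 15 [-0.00992728  0.01307385] station angle 132.14343522576104
side 9 [-0.01023735  0.01538697] station angle 128.57002415684448
[-265.8    2.1   71. ]
```

Emit:
play_rows([
  [-38,0,0,0,0,0],
  [-38,0,0,0,0,0],
  [-38,0,0,0,0,0],
  [-38,0,0,0,0,0],
  [-38,0,0,0,0,0],
])

```text
time: 9.87
tool_pos: [0.533, 0.0605, 0.3706]
tool_rot: [-0.001, 0.736, 0.677, -0.001]
contact_force: [0.3, 0.6, -0.1]
gripper_width: 0.995
grasp_force: 0.0
```

Emit:
play_rows([
  [-38,0,0,0,0,0],
  [-37,2,20,0,0,0],
  [0,0,25,0,0,0],
  [0,0,25,0,0,0],
  [0,0,0,0,0,0],
])

```text
time: 10.28
tool_pos: [0.5263, -0.0129, 0.2948]
tool_rot: [-0.006, 0.737, 0.676, -0.004]
contact_force: [-0.5, 1.5, -1.5]
gripper_width: 0.996
grasp_force: 0.0
```

```bash
python3 - <<'E'
from h import *
import pickle
f=grab('wrist');pickle.dump(f,open('w3.pkl','wb'))
print(f['s']['time'],f['s']['tool_pos'],f['s']['joint_pos'].round(2))
p=wproj(f,[.5288,-.0139,.087]);print(p)
u,v=p.astype(int);print(u-70,v-60);save(f,'pics/w3.png',(u-70,v-60,u+70,v+60),5)
E
```

```text
10.2833 [ 0.52629935 -0.01286269  0.29481498] [-0.17 -0.2   1.77  0.    1.58 -0.08]
[283.40009395 183.05475853]
213 123
```

View pics/w3.png

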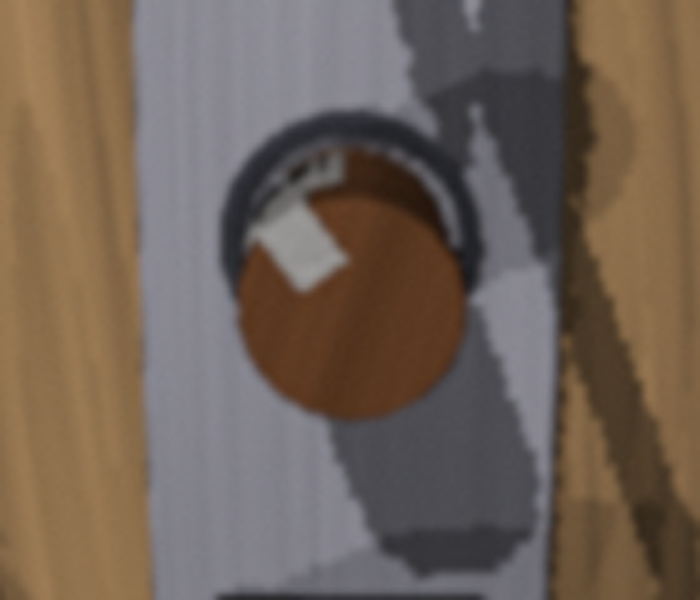

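The jar top is centred at (352,307) in the crop. The tail runs from (274,215) at the rim to (327,277) inside.

```bash
python3 - <<'E'
from h import *
import pickle
f=pickle.load(open('w3.pkl','rb'))
g=lambda u,v:watz(f,213+u/5-.4,123+v/5-.4,.087)[:2]
c=(g(240,305)+g(465,305)+g(350,195)+g(350,420))/4
o,i=g(274,215),g(327,277);yaw=-.0861
a=lambda w:np.degrees(np.arctan2(w[1],w[0])-yaw)
print(c,np.linalg.norm(g(240,305)-g(465,305)),'tail dir',a(o-i),'from c',a(o-c),a(i-c))
L,Rr=[g(135,0),g(145,580)]  # plate left edge (approx at z .012)
h=lambda u,v:watz(f,213+u/5-.4,123+v/5-.4,.012)[:2]
for p,q in [((135,20),(152,560)),((563,20),(549,560))]: w=h(*p)-h(*q);print('plate edge dir',a(w))
Rm,_=pose(f['s']);print('tool x',a(Rm[:2,0]),Rm[:,2]);print(delta([c[0],c[1],.06]))
E
```

```text
[ 0.52813281 -0.01491097] 0.04794268139486448 tail dir 129.68733364201557 from c 129.17849740329035 128.1187046089902
plate edge dir 89.97669967010258
plate edge dir 90.59008987311068
tool x 89.95852256902117 [-0.01364102  0.00243312 -0.999904  ]
[ -2.5   3.3 238. ]
```

Emit:
play_rows([
  [-2,3,30,0,0,-6.67],
  [0,0,30,0,0,-6.67],
  [0,0,30,0,0,-6.67],
  [0,0,30,0,0,0],
  [0,0,0,0,0,0],
])

```text
time: 10.75
tool_pos: [0.5291, -0.0136, 0.1773]
tool_rot: [-0.005, 0.607, 0.794, -0.003]
contact_force: [-1.9, 0.5, -1.3]
gripper_width: 1.0
grasp_force: 0.0
```

Emit:
play_rows([
  [0,0,35,0,0,0],
  [0,0,35,0,0,0],
  [0,0,30,0,0,0],
  [0,0,15,0,0,0],
  [0,0,0,0,0,0],
])

```text
time: 11.17
tool_pos: [0.5309, -0.0141, 0.0663]
tool_rot: [-0.003, 0.608, 0.794, -0.001]
contact_force: [-0.2, 0.7, 0.3]
gripper_width: 0.994
grasp_force: 0.0
```

```bash
python3 - <<'E'
from h import *
s=manip.state();print(s['time'],s['tool_pos'],s['contact_force'],delta([.5283,-.0147,.06]))
Rm,_=pose(s);print(np.degrees(np.arctan2(Rm[1,0],Rm[0,0]))+4.93, Rm[:,2])
E
```

```text
11.1667 [ 0.53089682 -0.0140653   0.06627713] [-0.18349887  0.724824    0.2881488 ] [ 0.1 -2.6  6.3]
110.09252040090249 [-5.69465836e-03  9.80142424e-04 -9.99983305e-01]
```

Emit:
play_rows([
  [0,-2,3,0,0,0],
  [0,0,0,0,0,0],
  [0,0,0,0,0,0],
  [0,0,0,0,0,0],
  [0,0,0,0,0,0],
], hand=40)

```text
time: 11.58
tool_pos: [0.5322, -0.0156, 0.0684]
tool_rot: [0.002, 0.608, 0.794, 0.001]
contact_force: [-3.0, -0.4, 5.7]
gripper_width: 0.57
grasp_force: 61.5
```

Emit:
play_rows([
  [0,0,0,0,0,0],
  [0,0,0,0,0,0],
  [0,0,0,0,0,0],
  [0,0,0,0,0,0],
])

```text
time: 11.92
tool_pos: [0.5322, -0.0156, 0.0684]
tool_rot: [0.002, 0.608, 0.794, 0.001]
contact_force: [-2.8, 0.6, 6.5]
gripper_width: 0.572
grasp_force: 61.5
```

Emit:
play_rows([
  [1,-2,0,0,0,-7.05],
  [0,0,0,0,0,-7.05],
  [0,0,0,0,0,-7.05],
  [0,0,0,0,0,-7.05],
  [0,0,0,0,0,-7.05],
])

```text
time: 12.33
tool_pos: [0.5311, -0.0154, 0.0684]
tool_rot: [0.003, 0.336, 0.942, 0.001]
contact_force: [1.7, -0.3, 2.5]
gripper_width: 0.571
grasp_force: 61.5
```

Emit:
play_rows([
  [0,0,0,0,0,-7.05],
  [0,0,0,0,0,-7.05],
  [0,0,0,0,0,-7.05],
  [0,0,0,0,0,-7.05],
  [0,0,0,0,0,-7.05],
])

```text
time: 12.75
tool_pos: [0.5312, -0.0151, 0.0685]
tool_rot: [0.004, 0.035, 0.999, -0.0]
contact_force: [1.2, 0.1, 2.1]
gripper_width: 0.568
grasp_force: 61.4
```

Emit:
play_rows([
  [0,0,0,0,0,-7.05],
  [0,0,0,0,0,-7.05],
  [0,0,0,0,0,-7.05],
  [0,0,0,0,0,-7.05],
  [0,0,0,0,0,-7.05],
])

```text
time: 13.17
tool_pos: [0.5308, -0.0148, 0.0685]
tool_rot: [0.003, -0.269, 0.963, -0.001]
contact_force: [-0.6, 0.6, 4.6]
gripper_width: 0.568
grasp_force: 61.5
```

Emit:
play_rows([
  [0,0,0,0,0,-7.05],
  [0,0,0,0,0,-7.05],
  [0,0,0,0,0,-7.05],
  [0,0,0,0,0,-7.05],
  [0,0,0,0,0,-7.05],
])

```text
time: 13.58
tool_pos: [0.5301, -0.0147, 0.0685]
tool_rot: [0.002, -0.548, 0.837, -0.001]
contact_force: [-2.8, 0.6, 5.9]
gripper_width: 0.569
grasp_force: 61.7
```

Emit:
play_rows([
  [0,0,0,0,0,0],
  [0,0,0,0,0,0],
  [0,0,0,0,0,0],
])

```text
time: 13.83
tool_pos: [0.53, -0.0149, 0.0685]
tool_rot: [0.001, -0.546, 0.838, -0.001]
contact_force: [-2.3, 1.4, 7.1]
gripper_width: 0.571
grasp_force: 61.7
```

```bash
python3 - <<'E'
from h import *
s=manip.state();print(s['time'],s['tool_pos'],s['contact_force'],s['joint_pos'].round(2))
Rm,_=pose(s);print(np.degrees(np.arctan2(Rm[1,0],Rm[0,0]))+4.93, Rm[:,2])
E
```

```text
13.8333 [ 0.53000321 -0.01488468  0.0684658 ] [-2.31103676  1.41604804  7.13283915] [-0.17  0.01  1.97  0.    1.16 -2.89]
-108.9208275413973 [ 3.24563241e-03 -5.58025984e-05 -9.99994731e-01]
```

Emit:
play_rows([
  [0,0,0,0,0,0],
  [0,0,0,0,0,0],
  [0,0,0,0,0,0],
  [0,0,0,0,0,0],
  [0,0,0,0,0,0],
], hand=85)

```text
time: 14.25
tool_pos: [0.5284, -0.0149, 0.0654]
tool_rot: [0.0, -0.546, 0.838, -0.0]
contact_force: [-1.0, -0.1, 0.4]
gripper_width: 1.0
grasp_force: 0.0
```

Emit:
play_rows([
  [0,0,-30,0,0,0],
  [0,0,-41,0,0,0],
  [0,0,-41,0,0,0],
  [0,0,-41,0,0,0],
  [0,0,-41,0,0,0],
])

```text
time: 14.67
tool_pos: [0.5279, -0.0148, 0.2611]
tool_rot: [-0.0, -0.546, 0.838, 0.0]
contact_force: [1.3, -0.2, 0.2]
gripper_width: 0.994
grasp_force: 0.0
```

Emit:
play_rows([
  [0,0,-37,0,0,0],
  [0,0,0,0,0,0],
  [0,0,0,0,0,0],
])

```text
time: 14.92
tool_pos: [0.5298, -0.0151, 0.3001]
tool_rot: [0.002, -0.546, 0.838, -0.002]
contact_force: [0.2, 0.1, -1.2]
gripper_width: 0.998
grasp_force: 0.0
```

```bash
python3 - <<'E'
from h import *
import pickle
f=grab('wrist');pickle.dump(f,open('w4.pkl','wb'))
print(f['s']['time'],f['s']['tool_pos'],f['s']['joint_pos'].round(2))
p=wproj(f,[.5288,-.0139,.087]);print(p)
u,v=p.astype(int);print(u-70,v-60);save(f,'pics/w4.png',(u-70,v-60,u+70,v+60),5)
E
```

```text
14.9167 [ 0.52979407 -0.01509342  0.3001479 ] [-0.17 -0.21  1.77 -0.    1.57 -2.89]
[280.94182112 182.10627432]
210 122
```

View pics/w4.png

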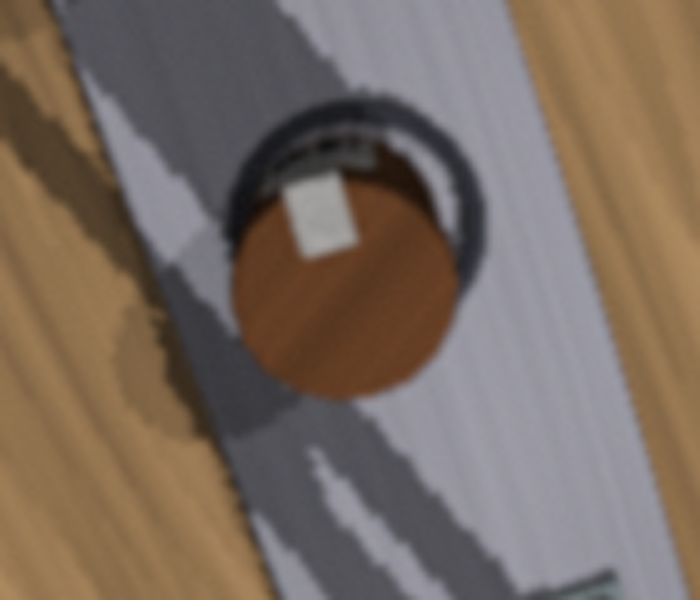

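The tail now runs from (312,177) at the rim to (329,251) inside, roughly parallel to the plate edges.

```bash
python3 - <<'E'
from h import *
import pickle
f=pickle.load(open('w4.pkl','rb'))
g=lambda u,v,z=.087:watz(f,210+u/5-.4,122+v/5-.4,z)[:2]
yaw=-.0861;a=lambda w:np.degrees(np.arctan2(w[1],w[0])-yaw)
c=(g(232,287)+g(460,287)+g(345,173)+g(345,400))/4
print(c,a(g(312,177)-g(329,251)),a(g(283,190)-g(304,260)),a(g(342,172)-g(357,243)),a(g(312,177)-c))
for p,q in [((80,50),(270,580)),((520,50),(685,580))]: print('edge',a(g(*p,.012)-g(*q,.012)))
print(delta([.541,.1256,.3]),f['s']['joint_pos'])
E
```

```text
[ 0.52967234 -0.01791814] -96.45260941007912 -92.97571455082567 -97.20997514380038 -92.57278416986135
edge -91.16401342424423
edge -89.59268533209384
[-133.5   45.6   -2.9] [-1.68937043e-01 -2.07463705e-01  1.76829006e+00 -6.88386416e-06
  1.57400477e+00 -2.89408926e+00]
```

```bash
python3 - <<'E'
from h import *
import pickle
yaw=-.0861
for n,c in [('w3.pkl',(.5281,-.0149)),('w4.pkl',(.5297,-.0170))]:
    f=pickle.load(open(n,'rb'));im=cv2.resize(f['image'],None,fx=5,fy=5,interpolation=cv2.INTER_CUBIC).astype(int)
    m=((im[:,:,0]-im[:,:,2]<40)&(im[:,:,0]>140)).astype(np.uint8)
    k,l,st,ce=cv2.connectedComponentsWithStats(m)
    p=(wproj(f,[*c,.087])*5)
    j=min((j for j in range(1,k) if 1500<st[j,4]<12000),key=lambda j:np.hypot(*(ce[j]-p)));print(st[j],ce[j]-[p[0],p[1]])
    ys,xs=np.where(l==j);W=np.array([watz(f,(x-2)/5,(y-2)/5,.087)[:2] for x,y in zip(xs,ys)])
    r=cv2.minAreaRect((W*1e4).astype(np.float32));print(r)
    mm=W.mean(0);print('pca ang',np.degrees(np.arctan2(*np.linalg.svd(W-mm,full_matrices=False)[2][0][::-1])-yaw),'from c',np.degrees(np.arctan2(*(mm-np.array(c))[::-1])-yaw))
    print('rect edge ang mod 90 station', (r[2]-np.degrees(yaw))%90)
E
```

```text
[1325  824   81   77 3276] [-48.4696059  -58.78057025]
((5186.53466796875, -6.627586364746094), (106.80911254882812, 150.224609375), 32.68498992919922)
pca ang -50.80093957486391 from c 128.93349535500468
rect edge ang mod 90 station 37.61815654527561
[1338  789   66   76 3556] [-24.92495663 -73.2160475 ]
((5282.4296875, -344.20062255859375), (153.27418518066406, 113.5722427368164), 81.10836791992188)
pca ang 88.00417692750553 from c -89.76898312904271
rect edge ang mod 90 station 86.04153453599827
```

The label is within about 2° of the scanner direction (PCA -92°, centre ray -89.8°, plate edge -90.4°). I'll keep that, and go back up to fetch the clamp ball.

Emit:
play_rows([
  [0,0,-19,0,0,7],
  [0,0,-19,0,0,7],
  [0,0,-19,0,0,7],
  [0,0,-19,0,0,7],
  [0,0,0,0,0,7],
])

```text
time: 15.38
tool_pos: [0.529, -0.015, 0.3744]
tool_rot: [0.001, -0.265, 0.964, -0.001]
contact_force: [0.3, -0.5, 1.0]
gripper_width: 0.992
grasp_force: 0.0
```

Emit:
play_rows([
  [0,0,0,0,0,7],
  [0,0,0,0,0,7],
  [0,0,0,0,0,7],
  [0,0,0,0,0,7],
  [0,0,0,0,0,7],
])

```text
time: 15.8
tool_pos: [0.5277, -0.0148, 0.3692]
tool_rot: [-0.003, 0.037, 0.999, 0.0]
contact_force: [-0.0, 0.0, 1.0]
gripper_width: 0.996
grasp_force: 0.0
```

Emit:
play_rows([
  [0,0,0,0,0,7],
  [0,0,0,0,0,7],
  [0,0,0,0,0,7],
  [0,0,0,0,0,7],
  [0,0,0,0,0,7],
])

```text
time: 16.22
tool_pos: [0.5278, -0.0148, 0.3692]
tool_rot: [-0.002, 0.336, 0.942, -0.0]
contact_force: [1.3, 0.0, -0.2]
gripper_width: 0.993
grasp_force: 0.0
```

Emit:
play_rows([
  [0,0,0,0,0,7],
  [0,0,0,0,0,7],
  [0,0,0,0,0,7],
  [0,0,0,0,0,7],
  [0,0,0,0,0,7],
])

```text
time: 16.63
tool_pos: [0.5277, -0.0148, 0.3692]
tool_rot: [-0.002, 0.603, 0.798, -0.001]
contact_force: [1.1, -0.6, 0.2]
gripper_width: 1.0
grasp_force: 0.0
```

Emit:
play_rows([
  [0,0,0,0,0,7],
  [0,0,0,0,0,7],
  [0,0,0,0,0,7],
  [38,0,0,0,0,0],
  [38,0,0,0,0,0],
])

```text
time: 17.05
tool_pos: [0.5343, 0.0604, 0.3692]
tool_rot: [-0.002, 0.738, 0.675, -0.002]
contact_force: [-0.2, 0.4, 0.3]
gripper_width: 0.994
grasp_force: 0.0
```

Emit:
play_rows([
  [38,0,0,0,0,0],
  [38,0,0,0,0,0],
  [38,0,0,0,0,0],
  [38,0,0,0,0,0],
  [0,0,0,0,0,0],
])

```text
time: 17.47
tool_pos: [0.5465, 0.2176, 0.3686]
tool_rot: [-0.002, 0.734, 0.679, -0.002]
contact_force: [-1.0, 0.0, -0.8]
gripper_width: 0.996
grasp_force: 0.0
```

```bash
python3 - <<'E'
from h import *
s=manip.state();print(s['time'],s['tool_pos'],delta([.5495,.2367,.106]))
Rm,_=pose(s);print(np.degrees(np.arctan2(Rm[1,0],Rm[0,0]))+4.93)
E
```

```text
17.4667 [0.54647423 0.21761519 0.3685532 ] [ 19.1   3.1 262.6]
90.43592478779217
```

Emit:
play_rows([
  [18,3,20,0,0,0],
  [0,0,40,0,0,0],
  [0,0,40,0,0,0],
  [0,0,40,0,0,0],
  [0,0,40,0,0,0],
])

```text
time: 17.88
tool_pos: [0.5506, 0.2295, 0.1879]
tool_rot: [-0.001, 0.736, 0.677, -0.002]
contact_force: [0.8, -0.2, -0.5]
gripper_width: 0.998
grasp_force: 0.0
```

Emit:
play_rows([
  [0,0,35,0,0,0],
  [0,0,30,0,0,0],
  [0,0,22,0,0,0],
  [0,0,0,0,0,0],
  [0,0,0,0,0,0],
])

```text
time: 18.3
tool_pos: [0.5499, 0.2292, 0.1021]
tool_rot: [-0.002, 0.737, 0.676, -0.003]
contact_force: [0.3, -0.9, -0.1]
gripper_width: 0.994
grasp_force: 0.0
```

Emit:
play_rows([
  [0,0,0,0,0,0],
  [0,0,0,0,0,0],
  [0,0,0,0,0,0],
  [0,0,0,0,0,0],
  [0,0,0,0,0,0],
], hand=10)

```text
time: 18.72
tool_pos: [0.5489, 0.2306, 0.1067]
tool_rot: [-0.004, 0.736, 0.676, -0.004]
contact_force: [-30.4, 1.2, 19.5]
gripper_width: 0.293
grasp_force: 15.0
```

Emit:
play_rows([
  [0,0,0,0,0,0],
  [0,0,0,0,0,0],
  [0,0,0,0,0,0],
])

```text
time: 18.97
tool_pos: [0.5486, 0.2307, 0.1069]
tool_rot: [-0.003, 0.736, 0.677, -0.004]
contact_force: [-17.3, -0.5, 14.8]
gripper_width: 0.268
grasp_force: 58.0
```

Emit:
play_rows([
  [-0.3,-2,-7.8,0,0,0],
  [-1.3,0,-10.9,0,0,0],
  [-2.4,0,-10.7,0,0,0],
  [0,0,0,0,0,0],
])

```text
time: 19.3
tool_pos: [0.548, 0.2249, 0.1358]
tool_rot: [-0.001, 0.736, 0.677, -0.003]
contact_force: [-7.6, -1.7, -2.3]
gripper_width: 0.272
grasp_force: 59.4
```

Emit:
play_rows([
  [-3.5,0,-10.5,0,0,0],
  [-4.5,0,-10,0,0,0],
  [-5.4,0,-9.5,0,0,0],
  [0,0,0,0,0,0],
])

```text
time: 19.63
tool_pos: [0.5468, 0.2108, 0.166]
tool_rot: [-0.001, 0.737, 0.676, -0.003]
contact_force: [-9.7, -2.9, -3.5]
gripper_width: 0.267
grasp_force: 59.1
```

Emit:
play_rows([
  [-6.4,0,-9,0,0,0],
  [-7.3,0,-8.2,0,0,0],
  [-8,0,-7.5,0,0,0],
  [0,0,0,0,0,0],
])

```text
time: 19.97
tool_pos: [0.5452, 0.1856, 0.1882]
tool_rot: [0.002, 0.737, 0.676, -0.006]
contact_force: [-4.1, -11.0, -11.4]
gripper_width: 0.117
grasp_force: 8.1
```

Emit:
play_rows([
  [-8.8,0,-6.7,0,0,0],
  [-9.4,0,-5.7,0,0,0],
  [-9.9,0,-4.8,0,0,0],
  [0,0,0,0,0,0],
])

```text
time: 20.3
tool_pos: [0.5467, 0.1618, 0.2109]
tool_rot: [0.002, 0.737, 0.676, 0.003]
contact_force: [0.3, -0.1, 0.3]
gripper_width: 0.12
grasp_force: 0.0
```

Emit:
play_rows([
  [-10.3,0,-3.8,0,0,0],
  [-10.6,0,-2.7,0,0,0],
  [-10.9,0,-1.7,0,0,0],
  [0,0,0,0,0,0],
])

```text
time: 20.63
tool_pos: [0.5421, 0.1297, 0.2156]
tool_rot: [0.001, 0.737, 0.676, 0.0]
contact_force: [0.2, 1.1, -0.0]
gripper_width: 0.114
grasp_force: 0.0
```

```bash
python3 - <<'E'
from h import *
import pickle
S=grab('scene');D=grab('side');W=grab('wrist')
st=np.array([.5288,-.0139]);y=np.array([.086,.996])
for nm,F,pr in [('scene',S,proj),('side',D,proj),('wrist',W,wproj)]:
    o=[]
    for th in [0,.3,.6,.9,1.2,1.57]:
        P=np.r_[st+y*(.14+.11*np.sin(th)),.115+.11*np.cos(th)];u,v=pr(F,P).round().astype(int)
        o.append((th,int(u),int(v),F['image'][max(v-2,0):v+3,u-2:u+3].mean().round() if 0<=v<420 and 0<=u<560 else -1))
    print(nm,o)
E
```

```text
scene [(0, 319, 217, np.float64(78.0)), (0.3, 327, 226, np.float64(176.0)), (0.6, 335, 237, np.float64(172.0)), (0.9, 341, 249, np.float64(122.0)), (1.2, 345, 260, np.float64(186.0)), (1.57, 346, 272, np.float64(157.0))]
side [(0, 256, 160, np.float64(51.0)), (0.3, 252, 155, np.float64(29.0)), (0.6, 249, 153, np.float64(23.0)), (0.9, 247, 153, np.float64(23.0)), (1.2, 245, 156, np.float64(40.0)), (1.57, 245, 163, np.float64(144.0))]
wrist [(0, 277, 312, np.float64(80.0)), (0.3, 277, 241, np.float64(133.0)), (0.6, 277, 164, np.float64(40.0)), (0.9, 277, 107, np.float64(11.0)), (1.2, 277, 79, np.float64(100.0)), (1.57, 278, 72, np.float64(100.0))]
```

```bash
python3 - <<'E'
from h import *
W=grab('wrist');save(W,'pics/w5.png',k=1.4)
E
```

```text
(no output)
```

View pics/w5.png

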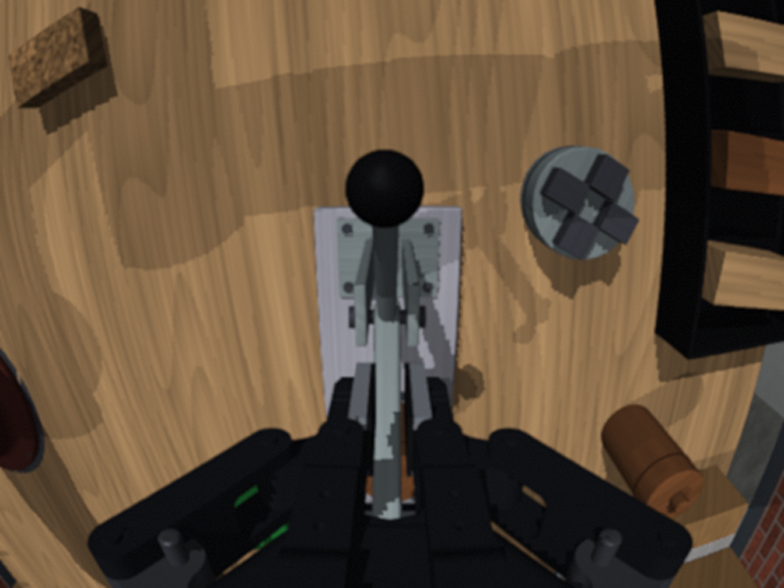

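The clamp is resting near its centre, with the ball at (385,188). I'll locate the ball and regrip with the TCP about 17 mm below it, the offset that held last time.

Emit:
play_rows([
  [0,0,-25,0,0,0],
  [0,0,-25,0,0,0],
  [0,0,0,0,0,0],
  [0,0,0,0,0,0],
  [0,0,0,0,0,0],
], hand=85)

```text
time: 21.25
tool_pos: [0.5416, 0.1318, 0.2642]
tool_rot: [-0.0, 0.736, 0.677, -0.0]
contact_force: [0.0, -0.4, -0.3]
gripper_width: 0.817
grasp_force: 0.0
```

```bash
python3 - <<'E'
from h import *
f=grab('wrist');print(f['s']['time'],f['s']['tool_pos'])
im=f['image'];m=(im.max(2)<45).astype(np.uint8);m[230:]=0;m[:,330:]=0;m[:,:225]=0
k,l,s,c=cv2.connectedComponentsWithStats(m);j=1+np.argmax(s[1:,4]);print(s[j],c[j])
st=np.array([.5288,-.0139]);y=np.array([.086,.996])
ths=np.linspace(0,1.6,161);P=[np.r_[st+y*(.14+.11*np.sin(t)),.115+.11*np.cos(t)] for t in ths]
q=np.array([wproj(f,p) for p in P]);i=np.argmin(np.linalg.norm(q-c[j],axis=1));print(ths[i],q[i],P[i],delta(P[i]-[0,0,.017]))
E
```

```text
21.25 [0.5416193  0.13182227 0.2642448 ]
[ 254  138   44   72 1748] [275.3604119  164.11727689]
0.52 [278.18824493 163.78456855] [0.54554049 0.17997819 0.21046011] [48.5  0.3 70. ]
```

Emit:
play_rows([
  [0,0,0,0,0,0],
  [0,0,0,0,0,0],
  [0,0,0,0,0,0],
])

```text
time: 21.55
tool_pos: [0.5414, 0.1315, 0.2639]
tool_rot: [-0.001, 0.736, 0.677, -0.001]
contact_force: [0.4, 0.4, -0.2]
gripper_width: 0.997
grasp_force: 0.0
```

```bash
python3 - <<'E'
from h import *
f=grab('wrist');print(f['s']['time'],f['s']['tool_pos'])
im=f['image'];m=(im.max(2)<45).astype(np.uint8);m[260:]=0;m[:,330:]=0;m[:,:225]=0
k,l,s,c=cv2.connectedComponentsWithStats(m);j=1+np.argmax(s[1:,4]);print(s[j],c[j])
q=[s[j][0]+s[j][2]/2,s[j][1]+s[j][2]/2]
for t in [0,.2,.4,.5,.6,.7,.8]: print(t,wproj(f,[.5288+.086*(.14+.11*np.sin(t)),-.0139+.996*(.14+.11*np.sin(t)),.115+.11*np.cos(t)]))
print(q)
E
```

```text
21.55 [0.54144807 0.13153381 0.26386377]
[ 254  170   46   63 1660] [275.9253012  209.18614458]
0 [278.37791837 261.9193224 ]
0.2 [278.41993605 225.4432799 ]
0.4 [278.46563662 186.11066146]
0.5 [278.48789177 167.04759885]
0.6 [278.50883202 149.22730548]
0.7 [278.52797756 133.12515363]
0.8 [278.54503885 119.05314092]
[np.float64(277.0), np.float64(193.0)]
```

The clamp is sinking slowly onto the jar under its own damping (θ 0.76 → 0.36). I'll rise clear and let it settle.

Emit:
play_rows([
  [0,0,-30,0,0,0],
  [0,0,-30,0,0,0],
  [0,0,0,0,0,0],
  [0,0,0,0,0,0],
  [0,0,0,0,0,0],
], hand=0)

```text
time: 22.02
tool_pos: [0.5417, 0.1315, 0.3245]
tool_rot: [-0.0, 0.736, 0.676, -0.0]
contact_force: [0.3, -0.0, -0.2]
gripper_width: 0.29
grasp_force: 0.0
```

Emit:
play_rows([
  [0,0,0,0,0,0],
  [0,0,0,0,0,0],
  [0,0,0,0,0,0],
  [0,0,0,0,0,0],
  [0,0,0,0,0,0],
])

```text
time: 22.43
tool_pos: [0.5417, 0.1315, 0.3244]
tool_rot: [-0.0, 0.736, 0.676, -0.0]
contact_force: [-0.6, -0.2, 0.4]
gripper_width: 0.001
grasp_force: 0.0
```

```bash
python3 - <<'E'
from h import *
for k in range(2):
    S=grab('scene');D=grab('side')
s=manip.state();print(s['time'],s['tool_pos'],s['gripper_width'],delta([.577,-.311,.32]))
a=S['image'][175:295,190:345][:,:,::-1]; b=D['image'][150:300,235:355][:,:,::-1]
a=cv2.resize(a,None,fx=2.6,fy=2.6,interpolation=2);b=cv2.resize(b,None,fx=3.2,fy=3.2,interpolation=2)
c=np.zeros((480,790,3),np.uint8); c[:312,:403]=a; c[:480,406:790]=b
cv2.imwrite('pics/crop6.png',c)
E
```

```text
22.6333 [0.54184844 0.13153863 0.32486738] 0.0009752134521908655 [-438.    72.5    4.9]
```

View pics/crop6.png

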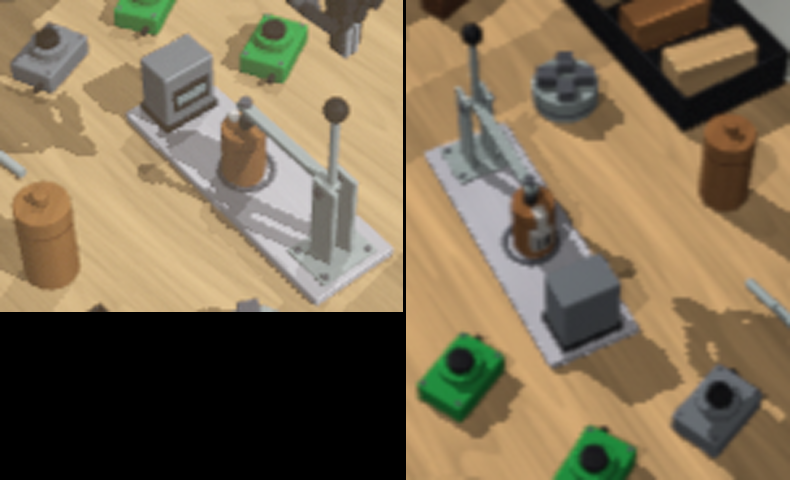

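The clamp is down, with the ball back at its original pixels (336,109)/(472,33). The label faces the scanner block at side (540,235). Next is the grey trigger box.

Emit:
play_rows([
  [-36.5,6,0,0,0,0],
  [-36.5,6,0,0,0,0],
  [-36.5,6,0,0,0,0],
  [-36.5,6,0,0,0,0],
  [-36.5,6,0,0,0,0],
])

```text
time: 23.05
tool_pos: [0.5562, -0.0544, 0.3251]
tool_rot: [0.0, 0.736, 0.677, 0.0]
contact_force: [-0.0, 0.5, -1.0]
gripper_width: -0.003
grasp_force: 0.0
```

Emit:
play_rows([
  [-36.5,6,0,0,0,0],
  [-36.5,6,0,0,0,0],
  [-36.5,6,0,0,0,0],
  [-36.5,6,0,0,0,0],
  [-36.5,6,0,0,0,0],
])

```text
time: 23.47
tool_pos: [0.5705, -0.2391, 0.325]
tool_rot: [0.0, 0.737, 0.676, 0.0]
contact_force: [1.1, 0.6, -0.1]
gripper_width: 0.001
grasp_force: 0.0
```

Emit:
play_rows([
  [-36.5,6,30,0,0,0],
  [-36.5,6,30,0,0,0],
  [0,0,30,0,0,0],
  [0,0,0,0,0,0],
  [0,0,0,0,0,0],
])

```text
time: 23.88
tool_pos: [0.5747, -0.3012, 0.24]
tool_rot: [-0.003, 0.737, 0.676, -0.0]
contact_force: [-0.5, -0.3, 0.3]
gripper_width: 0.003
grasp_force: 0.0
```

```bash
python3 - <<'E'
from h import *
f=grab('wrist');print(f['s']['time'],f['s']['tool_pos'],delta([.577,-.311,.08]))
p=wproj(f,[.577,-.311,.045]);print(p)
im=f['image'];u,v=p.round().astype(int)
m=(im.max(2)<60).astype(np.uint8)
k,l,s,c=cv2.connectedComponentsWithStats(m)
for j in range(1,k):
    if s[j,4]>150 and np.hypot(*(c[j]-p))<70: print(s[j],c[j],watz(f,*c[j],.045))
for dv in range(-40,60,6): print(' '.join('%3d'%im[v+dv,u+du].mean() for du in range(-48,49,6)))
E
```

```text
23.8833 [ 0.57466831 -0.30118552  0.24002882] [ -9.6   2.  162.9]
[282.18223758 194.52804415]
[269 181  38  39 944] [285.78601695 198.85063559] [ 0.58034284 -0.31595885  0.045     ]
128 119 130 122 118 128 120 128 126  87  58  83  85 103  50 101 115
125 119 131 123 119 128 116  70  64  89  86  85  63  50  20  96 116
123 121 128 124  98  58  74  90  82  82  85  83  84  78  53  49  97
124 129  94  56  85  87  84  63  71  58  66  69  84  84  85  93  97
126  70  89  85  84  85  88  85  84  70  81  57  69  83  67  90  97
127  72  68  83  84  82  85  12  20  15  57  74  67  81  82  84  97
125 130  83  84  84  85  35  15  15  16  12  69  62  81  81  58 113
126 139  76  83  83  85  21  14  13  13  13  76  52  82  75  65 113
126 134 100  82  83  80  68  15  14  12  18  75  54  81  61  64  96
127 124 119  78  80  81  74  47  20  32  46  46  56  75  65  69  72
127 124 124 100  80  81  81  48  52  44  62  71  76  73  65  69  81
123 126 131 122  73  70  75  54  68  70  66  68  77  76 109 120 110
116 125 137 124 107  68  67  61  69  70  68  69  76 119 116 116 110
113 125 136 126 116 108  61  60  85 119 111  88 132 122 115 117 112
114 126 131 126 118 109  96 109 116 125 119 121 125 122 112 118 113
119 126 131 125 120 100 101 108 116 125 119 122 126 125 111 120 113
122 117 131 123 121 102 102 109 115 125 119 121 127 126 106 122 114
```

The button is found in the wrist view around (284,197), giving about (0.578, -0.313), which agrees with triangulation.

Emit:
play_rows([
  [-11,3,40,0,0,0],
  [0,0,40,0,0,0],
  [0,0,40,0,0,0],
  [0,0,30,0,0,0],
  [0,0,0,0,0,0],
])

```text
time: 24.35
tool_pos: [0.5753, -0.3099, 0.0873]
tool_rot: [-0.005, 0.736, 0.677, -0.001]
contact_force: [-1.1, 0.9, -1.6]
gripper_width: -0.004
grasp_force: 0.0
```

Emit:
play_rows([
  [0,0,0,0,0,0],
  [0,0,0,0,0,0],
  [0,0,10,0,0,0],
  [0,0,5,0,0,0],
  [0,0,0,0,0,0],
])

```text
time: 24.77
tool_pos: [0.578, -0.313, 0.0778]
tool_rot: [0.0, 0.736, 0.677, 0.0]
contact_force: [0.5, 0.9, -0.2]
gripper_width: -0.001
grasp_force: 0.0
```

Emit:
play_rows([
  [0,0,6,0,0,0],
  [0,0,6,0,0,0],
  [0,0,3,0,0,0],
  [0,0,0,0,0,0],
  [0,0,0,0,0,0],
])

```text
time: 25.18
tool_pos: [0.578, -0.3132, 0.0628]
tool_rot: [0.0, 0.736, 0.676, -0.0]
contact_force: [-0.2, -0.4, 2.8]
gripper_width: -0.004
grasp_force: 1.6
```

Emit:
play_rows([
  [0,0,3,0,0,0],
  [0,0,0,0,0,0],
  [0,0,0,0,0,0],
])

```text
time: 25.43
tool_pos: [0.5781, -0.3132, 0.0601]
tool_rot: [0.0, 0.736, 0.676, 0.0]
contact_force: [-0.3, 0.4, 5.0]
gripper_width: 0.001
grasp_force: 2.4
```

Emit:
play_rows([
  [0,0,2,0,0,0],
  [0,0,0,0,0,0],
  [0,0,0,0,0,0],
])

```text
time: 25.68
tool_pos: [0.5782, -0.3133, 0.0599]
tool_rot: [0.0, 0.736, 0.677, -0.0]
contact_force: [-4.5, 2.4, 13.6]
gripper_width: 0.003
grasp_force: 6.6
```

Emit:
play_rows([
  [0,0,2,0,0,0],
  [0,0,0,0,0,0],
  [0,0,0,0,0,0],
])

```text
time: 25.93
tool_pos: [0.5783, -0.3134, 0.0598]
tool_rot: [-0.0, 0.736, 0.677, -0.0]
contact_force: [-8.6, 5.5, 21.0]
gripper_width: -0.001
grasp_force: 10.7
```

The button has bottomed out: the tool stopped at z = 0.060 with force at 21 N, well above the 5 N spring. Retreating.

Emit:
play_rows([
  [0,0,-10,0,0,0],
  [0,0,-30,0,0,0],
  [0,0,-40,0,0,0],
  [0,0,-40,0,0,0],
  [0,0,-40,0,0,0],
])

```text
time: 26.35
tool_pos: [0.577, -0.3124, 0.2157]
tool_rot: [-0.001, 0.736, 0.676, -0.0]
contact_force: [1.1, 0.6, 1.3]
gripper_width: -0.0
grasp_force: 0.0
```

Emit:
play_rows([
  [0,0,0,0,0,0],
  [0,0,0,0,0,0],
  [0,0,0,0,0,0],
])

```text
time: 26.6
tool_pos: [0.5774, -0.3127, 0.2144]
tool_rot: [-0.001, 0.736, 0.676, -0.0]
contact_force: [0.7, 0.0, -0.5]
gripper_width: -0.003
grasp_force: 0.0
```

```bash
python3 - <<'E'
from h import *
s=manip.state();print(s['time'],s['tool_pos'],s['contact_force']);print(manip.job_done())
E
```

```text
26.6 [ 0.57738441 -0.31266785  0.21438954] [ 0.74787929  0.03424275 -0.47511983]
the job is handed in; nothing more can be done
None
```

I handed the job in at 26.6 s with the jar's label within about 2° of square to the scanner, the clamp back down on it and the grey trigger pressed to its stop afterwards; the ball slipped from the gripper twice, and the clamp sank onto the jar by itself each time.

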